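# Shut the keeper on a wiring fixture and set its thumbscrew

## Robot

A 7-joint arm with a two-finger parallel gripper is mounted at the origin on the work surface. World frame = base frame: x ahead of the robot, y to its left, z up, the work surface at z = 0. Lengths are in m, angles in rad, forces in N, time in s.
With the tool pointing down it reaches from about 0.4 to 0.85 m from the base axis. Payload 10.4 kg.
Tool frame: the origin (TCP) lies at the very end of the fingers, on their centre line; the grasp point (between the pads) lies 19 mm behind it; z points along the fingers, y is the line along which they close (so a half turn about z gives the same grasp; the last joint's range is limited). The gripper opens to 85 mm and grips with 20 to 120 N. Pads are 22 mm wide; open, the fingers measure 114 mm over their backs; the gripper's body (76 mm by 85 mm) begins 54 mm behind the grasp point. The pads swing forward as they close: fully open they stand 13 mm farther back than shut.
Start: joints at [1.139, 0.332, -0.065, 1.46, 0.022, 1.35, -0.088], TCP at [0.248, -0.574, 0.231] pointing down, gripper open.
Joint ranges: [-2.6, 2.6], [-0.5, 2.12], [-1.47, 1.34], [0.16, 2.42], [-1.27, 4.41], [0.06, 2.06], [-2.6, 2.6]. Speed limits (rad/s): [2.22, 2.22, 2.79, 2.79, 3.14, 3.14, 3.14].

## Interface

Orientations are given as a unit quaternion [x, y, z, w].
In Python, from workcell import manip, vision, order gives the robot as it stands. The module is installed in compiled form; this text tells all that it offers.
- The arm moves only by the tool move_arm, never from a script. Its argument "motion" is a list of rows, each a list of 3 entries, a list of its own where there are three numbers: the shift along the tool's x, y, z scaled (see below), then the turn, a rotation vector about the tool's x, y, z scaled (see below), then the opening, from -1 (shut) to 1 (fully open). In form: [[[dx, dy, dz], [wx, wy, wz], hand], ...]. A call has 1 to 12 rows; each row shifts and turns the commanded pose from where the row before left it, along the tool's axes as they then stand; what a row does not reach is not made up. The controller multiplies each number of a shift by 0.75 m and each number of a turn by pi/4 rad. A row lasts 1/10 s, in which the tool goes at most 50 mm and 8.59 degrees, less where a joint would pass 70% of its speed; a pose out of reach is approached as far as the arm can. A call with a number of a shift or a turn outside -1 to 1 is refused whole. A call with a gripper value outside its range is refused whole. The fingers move at their own pace and stop on an object; "newtons" is the grip in N (left out, the last holds). Time passes only in rows, so rows that do not move let the fingers close. It gives the time, the measured TCP pose, the force, the opening and the grip force at its end, in the units of the state.
- manip.get_obs(): the state, without advancing time (a new reading comes with each control period).
- vision.camera(name): name is "side" or "top"; returns a dict with "pixels" (400x640x3 uint8, red, green, blue), "fx", "fy", "cx", "cy" (pixels), "R" (3x3) and "t" (3): a world point X has camera coordinates R X + t. Camera axes: x right, y down, z forward; pixel columns grow to the right and rows downward; lengths in m; the calibration is good to about 2 mm. A picture is of the moment at which its call begins. There is no depth.
- order.hand_in(): hands the job in; it is judged then, once.
The state is a dict: "clock": time; "joint_pos": joint angles; "joint_velocities": joint speeds; "tau": joint torques, N m; "position": TCP position; "ee_rot": TCP orientation; "ft_force": force on the tool from outside, world axes, zero at the start; "torque": the same for the moment, N m; "grip_width": opening from 0.0 (shut) to 1.0 (fully open); "grasp_force": force on a finger pad.
Only numpy, scipy, OpenCV 4.12 (cv2) and the standard library are available. Lean on these libraries where they do the work, as an engineer would, in place of code of your own. Each camera call takes 0.05 s, during which the arm holds its last target. There are 200 camera calls.

## Task

Swing the wiring fixture's keeper bar shut over the terminal block until it clicks into its detent. Then turn the brass thumbscrew clockwise (seen from above) until it seats, back it off a quarter turn, and finish there still gripping the thumbscrew, keeping it at that setting so that its lock nut can be fitted. Leave the block in its nest and don't disturb the spare block, the cup or the screwdriver.

Things in the scene. Friction and masses are not known exactly. Their poses are not given: they have to be found in the camera images.
- fixture: Aluminium base plate 110 x 270 x 15 mm, fixed to the table, long side along its own y, z up. Origin: centre of its underside, on the table. On its long centre line: hinge post at y +85 mm, low black nest with the grey terminal block in the middle, thumbscrew at y -85 mm. A dark stop lug, 54 mm tall over the table, stands at x +14 to +24, y -101 to -135 mm, behind the shut bar's tip.
- keeper (a joint): Angle of the keeper bar, rad: 0 = fully shut on its stop, pointing to the fixture's -y from the hinge; grows as it opens, clockwise from above, towards the fixture's -x (the robot's side); 1.7 = fully open. It stays where it is left. In the last 0.1 rad a sprung ball resists (under 12 N sideways at the peg), then snaps the bar to 0 and keeps it there.
- keeper_hinge (a point): Point on the keeper's vertical hinge axis, at the bar's top (54 mm above the table); the hinge boss and pin rise 7 mm above it. The steel keeper bar is 24 mm wide, 8 mm thick, 202 mm long from this axis, and swings level, 46 to 54 mm above the table. Shut, it lies over the block, and the open slot in its edge takes the screw's shank below the thumbscrew's flange.
- keeper_peg (a point): Point on the axis of the upright round finger peg standing on the keeper bar, 16 mm below the peg's top: 78 mm above the table. The peg is 14 mm in diameter and 40 mm tall (54 to 94 mm above the table), 85 mm from the hinge axis. It can be pinched from above at this point or pushed sideways.
- thumbscrew (a joint): Turn of the thumbscrew, rad; grows clockwise seen from above (tightening). 3.14 = seated, a hard stop; 1.57 = a quarter turn back from seated; 0 = the other stop; it starts between 0.5 and 2.2. It stays where it is left (friction 0.05 N m) and does not rise or sink. The tab lies along the fixture's x when seated, along the keeper bar (fixture's y) a quarter turn back.
- screw_grip (a point): Grip point on the thumbscrew's vertical axis, 8 mm below the top of its tab: 85.5 mm above the table. The brass tab is upright and flat: 36 mm long, 12 mm thick, 34 mm tall (59.5 to 93.5 mm above the table), on a round flange of 26 mm diameter. Own x runs along the tab's length, own y across its thickness (the grasp), z up.
- block: Grey terminal block 34 x 66 x 28 mm, loose in the fixture's nest with about 2 mm play, long side along the fixture's y. Origin: centre of its underside, 15 mm above the table; top at 43 mm. Stays there.
- spare_block: Another, identical grey terminal block lying on the table, to be left alone. Origin: centre of its underside.
- cup: Open steel cup, 72 mm across, 85 mm tall, upright on the table, to be left alone. Origin: centre of its underside.
- screwdriver: Screwdriver lying on the table on the robot's right, to be left alone. Origin: near the middle of its length; own x runs from handle to tip.
Mind the look-alikes: they are no part of the job. What is shaped like the block but orange or pink is not meant.

How it is judged:
By the outcome, as a careful person would: the job done as asked, in the order asked, and still so for the second after the job is handed in, while the arm keeps its last pose, push and grip.
It also fails if it takes over 72 s, if anything falls off the work surface, if the arm or the gripper's body presses on something with over 40 N, if the wrist force passes 120 N, or if a joint passes its speed limit or range.

## Working session

There is one attempt and no reset: what is moved stays moved. The work goes in short steps, Python scripts to look and compute and a tool call to move; the robot and the scene stay as the last step left them, time stands still between calls to the robot, and variables do not carry over. Pictures are saved under pics/ and viewed, at most 10 in all, crops included, and the job is handed in when it is done.

Besides the shell and the picture viewer there is one more tool, called after "Call:" by a JSON object that holds its "method" and its "body". move_arm: Moves the arm, as the interface text tells. Its arguments: {"type":"object","properties":{"motion":{"type":"array"},"newtons":{"type":"number"}},"required":["motion"]}

```bash
mkdir -p pics
cat > h.py <<'E'
import numpy as np, cv2
from workcell import manip, vision, order
def snap(n,f):
    c=vision.camera(n); cv2.imwrite(f'pics/{f}.png',c['pixels'][:,:,::-1]); return c
def ray(c,u,v,z):
    R=np.array(c['R']);t=np.array(c['t']);d=R.T@np.array([(u-c['cx'])/c['fx'],(v-c['cy'])/c['fy'],1]);o=-R.T@t
    return o+d*(z-o[2])/d[2]
def proj(c,X):
    p=np.array(c['R'])@np.array(X)+c['t']; return np.array([c['fx']*p[0]/p[2]+c['cx'],c['fy']*p[1]/p[2]+c['cy']])
E
python3 - <<'E'
from h import *
for n in('top','side'):
    c=snap(n,n+'0'); print(n,c['fx'],c['cx'],c['cy'],np.round(-np.array(c['R']).T@c['t'],3),np.round(c['R'],2).tolist())
print(manip.get_obs())
E
```

```text
top 481.5135086940912 322.0934041719756 198.2015273719722 [0.413 0.004 1.339] [[0.02, -1.0, -0.01], [-0.99, -0.02, -0.16], [0.16, 0.01, -0.99]]
side 392.3859224004092 323.4645682736491 201.19554198927727 [0.362 0.606 0.749] [[-0.92, -0.39, 0.01], [-0.28, 0.65, -0.71], [0.27, -0.66, -0.7]]
{'clock': 0.1, 'joint_pos': array([ 1.13938727,  0.33278926, -0.06466569,  1.46084567,  0.02158592,
        1.349901  , -0.08848902]), 'joint_velocities': array([ 7.58207079e-04, -9.59616996e-04, -1.82466614e-03, -3.73851461e-03,
       -8.54526032e-05,  8.69582279e-04,  8.08154713e-04]), 'tau': array([ 1.40995911e-03, -6.26749063e+01,  4.95864800e-02, -3.92433107e+01,
        1.65000436e-02,  6.96802454e-03, -1.29934397e-04]), 'position': array([ 0.24829941, -0.5732008 ,  0.23061309]), 'ee_rot': array([ 9.79182405e-01,  2.02981349e-01, -1.53061350e-04, -6.05314956e-04]), 'ft_force': array([-0.45838774,  0.63656759,  0.54420621]), 'torque': array([ 0.0451618 ,  0.00825428, -0.00966243]), 'grasp_force': 0.0, 'grip_width': 0.9969615990386099}
```

View pics/top0.png

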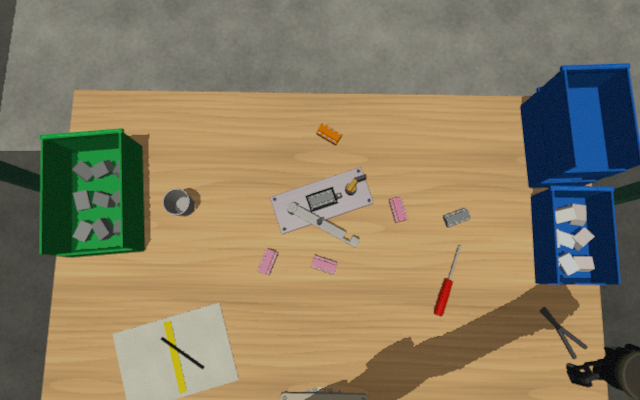

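View pics/side0.png

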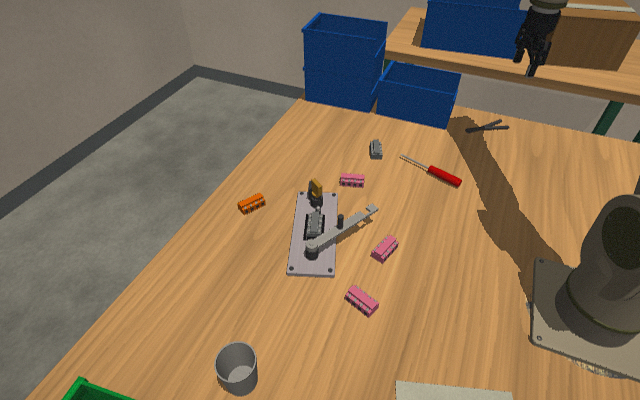

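The top view shows the fixture at about (322,201), its hinge at (293,208), the bar tip at (355,241), the brass screw at (351,187), the cup at (179,202) and the screwdriver at (447,285).

Things that could be mistaken for the block: the grey block in the nest at (322,198), the spare grey block at (457,217), pink blocks at (398,209), (268,261) and (324,264), and the orange one at (329,133). I choose the block in the nest. There is only one fixture. A close crop of both views will check this.

Run:
```python
from h import *
a=cv2.imread('pics/top0.png')[160:255,265:380]; b=cv2.imread('pics/side0.png')[170:285,280:385]
a=cv2.resize(a,None,fx=5,fy=5,interpolation=cv2.INTER_CUBIC);b=cv2.resize(b,None,fx=4,fy=4,interpolation=cv2.INTER_CUBIC)
o=np.zeros((480,800,3),np.uint8); a=cv2.resize(a,(460,380)); b=cv2.resize(b,(336,368)); o[:380,:460]=a;o[:368,462:798]=b
cv2.imwrite('pics/crop0.png',o)
c=vision.camera('top'); im=c['pixels']; hsv=cv2.cvtColor(im,cv2.COLOR_RGB2HSV)
for (u,v) in((280,205),(335,182),(293,208),(320,222),(351,187)): print(u,v,hsv[v,u])
# plate: low-saturation bright
m=((hsv[...,1]<45)&(hsv[...,2]>120)).astype(np.uint8); m[:160]=0;m[250:]=0;m[:,:262]=0;m[:,385:]=0
print(cv2.minAreaRect(cv2.findNonZero(m)))
y=((hsv[...,0]>14)&(hsv[...,0]<30)&(hsv[...,1]>150)).astype(np.uint8); y[:165]=0;y[200:]=0;y[:,:335]=0;y[:,372:]=0
p=cv2.findNonZero(y); print('brass',len(p),p.reshape(-1,2).mean(0),cv2.minAreaRect(p))
```

```text
280 205 [  0  12 173]
335 182 [  0  13 175]
293 208 [ 18  19 163]
320 222 [ 8 14 74]
351 187 [ 20 176 178]
((327.0000305175781, 216.49998474121094), (73.68106079101562, 96.449462890625), 71.56504821777344)
brass 88 [351.53409091 186.01136364] ((351.6999816894531, 185.59999084472656), (8.049844741821289, 14.758047103881836), 26.56505012512207)
```

View pics/crop0.png

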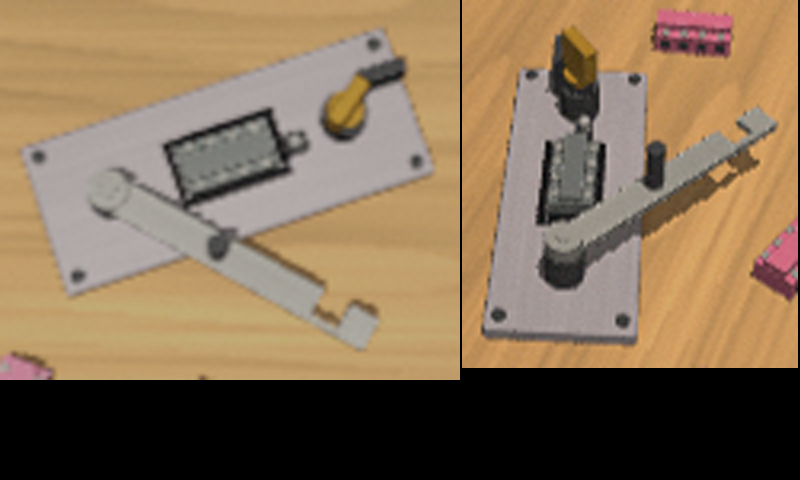

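The crop confirms it: grey block in the nest, bar open with its black peg at crop (222,243), brass tab at (345,105) lying diagonally, and the dark stop lug behind it at (385,70). Next I compute the fixture pose.

```bash
cat >> h.py <<'E'
from scipy.spatial.transform import Rotation as Rot
def fixture(ct,cs):
    # plate corners (sub-pixel, read in crop), fixture coords at z=.015
    top=np.array([[22,148],[380,30],[433,172],[70,292]])/4+[265,160]
    F=np.array([[.055,.135],[.055,-.135],[-.055,-.135],[-.055,.135]])
    W=np.array([ray(ct,u,v,.015)[:2] for u,v in top])
    return F,W
def fit(F,W):
    f=F-F.mean(0);w=W-W.mean(0);th=np.arctan2((f[:,0]*w[:,1]-f[:,1]*w[:,0]).sum(),(f*w).sum())
    R=np.array([[np.cos(th),-np.sin(th)],[np.sin(th),np.cos(th)]]); o=W.mean(0)-R@F.mean(0)
    return th,o,W-(F@R.T+o)
E
python3 - <<'E'
from h import *
ct=vision.camera('top');cs=vision.camera('side')
F,W=fixture(ct,cs);th,o,r=fit(F,W);print('top',th,o,(r*1e3).round(1).tolist())
# side: screws holes/corners of plate top, crop scale 3.2
s=np.array([[648,76],[636,334],[486,328],[520,70]])-[462,0]; s=s/3.2+[280,170]
Ws=np.array([ray(cs,u,v,.015)[:2] for u,v in s]); Fs=np.array([[-.055,-.135],[-.055,.135],[.055,.135],[.055,-.135]])
th2,o2,r2=fit(Fs,Ws);print('side',th2,o2,(r2*1e3).round(1).tolist())
# individual features, both views
def T(c,u,v,z): 
    return ray(c,u/4+265,v/4+160,z).round(4)
def S(c,u,v,z): return ray(c,(u-462)/3.2+280,v/3.2+170,z).round(4)
print('hinge top',T(ct,110,188,.061),S(cs,566,236,.061))
print('peg top',T(ct,222,240,.094)  ,S(cs,656,148,.094))
print('tip mid',T(ct,370,325,.054),S(cs,768,117,.054))
print('brass ends',T(ct,345,115,.0935),T(ct,362,80,.0935),S(cs,568,32,.0935),S(cs,592,55,.0935))
for n,t,oo in(('t',th,o),('s',th2,o2)):
    R=np.array([[np.cos(t),-np.sin(t)],[np.sin(t),np.cos(t)]]);print(n,'hinge',oo+R@[0,.085],'screw',oo+R@[0,-.085])
# brass mask in both
for n,c,box in(('top',ct,(165,200,335,372)),('side',cs,(170,210,300,330))):
    h=cv2.cvtColor(c['pixels'],cv2.COLOR_RGB2HSV);b=h[box[0]:box[1],box[2]:box[3]]
    m=((b[...,0]>14)&(b[...,0]<30)&(b[...,1]>140)).astype(np.uint8)
    for row in m: print(''.join('.#'[x] for x in row))
E
```

```text
top 0.34021693260581937 [0.62908933 0.0152537 ] [[-0.7, -2.5], [-2.6, 2.6], [0.4, 2.2], [2.9, -2.3]]
side 0.3454784057057327 [0.62437938 0.01841516] [[-0.8, 3.6], [3.5, -2.8], [-1.2, -3.4], [-1.5, 2.6]]
hinge top [0.6012 0.093  0.061 ] [0.5955 0.0969 0.061 ]
peg top [0.5633 0.0169 0.094 ] [0.5578 0.0223 0.094 ]
tip mid [ 0.5127 -0.0822  0.054 ] [ 0.5014 -0.0786  0.054 ]
brass ends [ 0.6473 -0.0626  0.0935] [ 0.671  -0.0736  0.0935] [ 0.6661 -0.0674  0.0935] [ 0.6384 -0.0504  0.0935]
t hinge [0.60072555 0.09538169] screw [ 0.65745312 -0.0648743 ]
s hinge [0.5955944  0.09839281] screw [ 0.65316436 -0.06156249]
.....................................
.....................................
.....................................
.....................................
.....................................
.....................................
.....................................
.....................................
.....................................
.....................................
.....................................
.....................................
............................
[... 1385 characters left out ...]
############......
.......#....##########........
...#........##########......#.
....##.......##########....#..
............##########........
............##########........
............##########........
............##########........
.............########.........
...............####...........
................##............
..............................
..............................
..............................
..............................
..............................
..............................
..............................
..............................
..............................
..............................
..............................
..............................
```

```bash
cat >> h.py <<'E'
def go(x,y,z,yaw_x):
    """tool-frame shift and turn (scaled units) from measured pose to TCP xyz, tool down, tool x at yaw_x deg"""
    s=manip.get_obs(); R=Rot.from_quat(s['ee_rot']); T=Rot.from_euler('z',yaw_x,degrees=True)*Rot.from_euler('x',180,degrees=True)
    d=R.inv().apply(np.array([x,y,z])-s['position']); w=(R.inv()*T).as_rotvec()
    print('t',round(s['clock'],2),'pos',s['position'].round(4),'j',s['joint_pos'].round(2),'f',s['ft_force'].round(1),'g',round(s['grip_width'],3),round(s['grasp_force'],1))
    print('shift',(d/.75).round(4),'turn',(w/(np.pi/4)).round(4))
E
python3 -c "
from h import *
go(.52,.04,.231,63.6)"
```

```text
t 0.25 pos [ 0.2484 -0.5734  0.231 ] j [ 1.14  0.33 -0.06  1.46  0.02  1.35 -0.09] f [0.5 0.6 0.2] g 1.0 0.0
shift [ 6.574e-01 -6.064e-01  3.000e-04] turn [-7.000e-04 -3.000e-04 -8.928e-01]
```

Call:
{"method": "move_arm", "body": {"motion": [[[0.033,-0.03,0],[0,0,0],-1],[[0.033,-0.03,0],[0,0,0],-1],[[0.033,-0.03,0],[0,0,0],-1],[[0.033,-0.03,0],[0,0,0],-1],[[0.033,-0.03,0],[0,0,0],-1],[[0.033,-0.03,0],[0,0,0],-1],[[0.033,-0.03,0],[0,0,0],-1],[[0.033,-0.03,0],[0,0,0],-1],[[0.033,-0.03,0],[0,0,0],-1],[[0.033,-0.03,0],[0,0,0],-1]], "newtons": 40}}

```text
clock: 1.25
position: [0.3865, -0.2674, 0.2314]
ee_rot: [0.979, 0.203, 0.0, 0.0]
ft_force: [0.3, -0.2, 0.7]
grip_width: 0.004
grasp_force: 0.0
```

Call:
{"method": "move_arm", "body": {"motion": [[[0.033,-0.03,0],[0,0,0],-1],[[0.033,-0.03,0],[0,0,0],-1],[[0.033,-0.03,0],[0,0,0],-1],[[0.033,-0.03,0],[0,0,0],-1],[[0.033,-0.03,0],[0,0,0],-1],[[0.033,-0.03,0],[0,0,0],-1],[[0.033,-0.03,0],[0,0,0],-1],[[0.033,-0.03,0],[0,0,0],-1],[[0.033,-0.03,0],[0,0,0],-1],[[0,0,0],[0,0,0],-1]]}}

```text
clock: 2.25
position: [0.5108, 0.0105, 0.2314]
ee_rot: [0.979, 0.206, 0.001, -0.001]
ft_force: [-0.5, 0.2, -0.5]
grip_width: -0.001
grasp_force: 0.0
```

```bash
python3 -c "
from h import *
go(.52,.04,.231,63.6)"
```

```text
t 2.25 pos [0.5108 0.0105 0.2314] j [ 0.48  0.13 -0.63  1.73  0.08  1.31 -1.32] f [-0.5  0.2 -0.5] g -0.001 0.0
shift [ 0.0271 -0.031   0.0006] turn [-0.0014 -0.0024 -0.8848]
```

Call:
{"method": "move_arm", "body": {"motion": [[[0.027,-0.031,0],[0,0,0],-1],[[0,0,0],[0,0,-0.15],-1],[[0,0,0],[0,0,-0.15],-1],[[0,0,0],[0,0,-0.15],-1],[[0,0,0],[0,0,-0.15],-1],[[0,0,0],[0,0,-0.15],-1],[[0,0,0],[0,0,-0.135],-1],[[0,0,0.05],[0,0,0],-1],[[0,0,0.05],[0,0,0],-1],[[0,0,0.05],[0,0,0],-1],[[0,0,0],[0,0,0],-1]]}}

```text
clock: 3.35
position: [0.5161, 0.0339, 0.1146]
ee_rot: [0.852, 0.524, -0.003, -0.002]
ft_force: [-1.1, 0.4, 0.1]
grip_width: -0.001
grasp_force: 0.0
```

Run:
```python
from h import *
go(.52,.04,.064,63.6)
c=snap('top','top1'); s=snap('side','side1')
a=c['pixels'][150:260,255:385]; b=s['pixels'][130:290,250:410]
o=np.zeros((400,800,3),np.uint8); o[:372,:440]=cv2.resize(a,(440,372)); o[:360,440:]=cv2.resize(b,(360,360))
cv2.imwrite('pics/c1.png',o[:,:,::-1])
```

```text
t 3.35 pos [0.5161 0.0339 0.1146] j [ 0.46  0.28 -0.69  1.85  0.19  1.09 -0.77] f [-1.1  0.4  0.1] g -0.001 0.0
shift [0.0099 0.0014 0.0674] turn [-0.0088  0.0047 -0.0085]
```

View pics/c1.png

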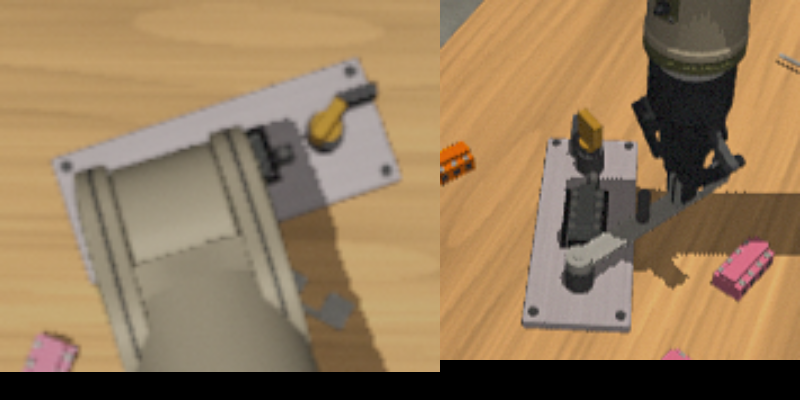

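The gripper is on the robot's side of the peg (the peg is at crop (643,205), the fingers at (680,190)), clear of everything. I descend, close up to the peg and start the arc.

Call:
{"method": "move_arm", "body": {"motion": [[[0.01,0,0.03],[-0.009,0.005,-0.008],-1],[[0,0,0.037],[0,0,0],-1],[[0,0,0],[0,0,0],-1],[[0,0.009,0],[0,0,0],-1],[[0,0.009,0],[0,0,0],-1],[[0,0.009,0],[0,0,0],-1],[[0,0,0],[0,0,0],-1]]}}

```text
clock: 4.15
position: [0.5427, 0.032, 0.0697]
ee_rot: [0.85, 0.526, 0.004, 0.003]
ft_force: [0.9, -0.2, 0.9]
grip_width: -0.001
grasp_force: 0.0
```

```bash
python3 -c "
from h import *
go(.5385,.031,.064,63.6)"
```

```text
t 4.15 pos [0.5427 0.032  0.0697] j [ 0.42  0.38 -0.66  1.84  0.27  1.01 -0.81] f [ 0.9 -0.2  0.9] g -0.001 0.0
shift [-0.0036 -0.0045  0.0076] turn [ 0.0112 -0.0059 -0.0017]
```

Call:
{"method": "move_arm", "body": {"motion": [[[-0.002,0.008,0.003],[0,0,-0.089],-1],[[-0.002,0.008,0],[0,0,-0.089],-1],[[-0.002,0.008,0],[0,0,-0.089],-1],[[-0.002,0.008,0],[0,0,-0.089],-1],[[-0.002,0.008,0],[0,0,-0.089],-1],[[-0.002,0.008,0],[0,0,-0.089],-1],[[0,0,0],[0,0,0],-1]]}}

```text
clock: 4.85
position: [0.5735, 0.0137, 0.0669]
ee_rot: [0.721, 0.692, 0.003, 0.003]
ft_force: [0.1, 0.2, 0.7]
grip_width: 0.002
grasp_force: 0.0
```

Run:
```python
from h import *
s=manip.get_obs();p=s['position'][:2]-[.598,.096];R=Rot.from_quat(s['ee_rot']);x=R.apply([1,0,0]);y=R.apply([0,1,0]);r=-x[:2];t=y[:2]
print('radial',p@r,'tang',p@t,'yaw y',np.degrees(np.arctan2(t[1],t[0])),'z',s['position'][2],s['ft_force'].round(1))
c=snap('side','side2');b=c['pixels'][130:290,250:410];cv2.imwrite('pics/c2.png',cv2.resize(b,(480,480))[:,:,::-1])
```

```text
radial 0.08322733772546655 tang -0.021154802135850817 yaw y -2.343140624839818 z 0.0669354225029089 [0.1 0.2 0.7]
```

View pics/c2.png

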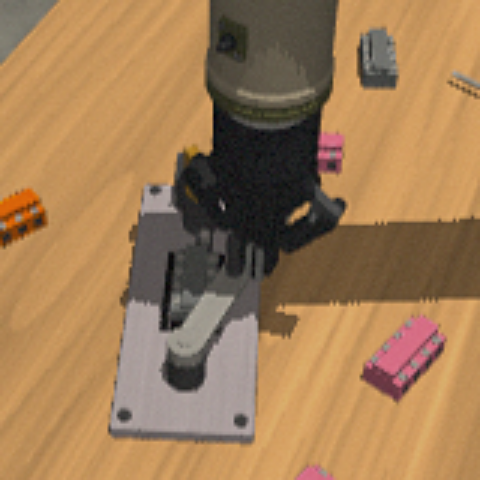

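The bar is following: the peg is at crop (238,255), touching the finger. I continue more slowly towards the detent.

Call:
{"method": "move_arm", "body": {"motion": [[[-0.0015,0.008,0],[0,0,-0.089],-1],[[-0.0015,0.008,0],[0,0,-0.089],-1],[[-0.0015,0.008,0],[0,0,-0.089],-1],[[-0.0015,0.008,0],[0,0,-0.089],-1],[[-0.0008,0.004,0],[0,0,-0.045],-1],[[-0.0005,0.002,0],[0,0,0],-1],[[0,0,0],[0,0,0],-1]]}}

```text
clock: 5.6
position: [0.6006, 0.0113, 0.067]
ee_rot: [0.605, 0.796, 0.002, 0.002]
ft_force: [-6.2, -2.0, 3.9]
grip_width: 0.002
grasp_force: 2.8
```

Call:
{"method": "move_arm", "body": {"motion": [[[0,0.002,0],[0,0,0],-1],[[0,0.002,0],[0,0,0],-1],[[0,0,0],[0,0,0],-1],[[0,0,0],[0,0,0],-1]]}}

```text
clock: 6.0
position: [0.6022, 0.0116, 0.0668]
ee_rot: [0.605, 0.796, 0.0, 0.002]
ft_force: [-12.4, -3.5, 8.3]
grip_width: 0.005
grasp_force: 6.3
```

```bash
cat >> h.py <<'E'
def pushed():
    s=manip.get_obs();p=s['position'][:2]-[.598,.096];R=Rot.from_quat(s['ee_rot']);r=-R.apply([1,0,0])[:2];t=R.apply([0,1,0])[:2]
    print('radial',p@r,'tang',p@t,'yaw y',np.degrees(np.arctan2(t[1],t[0])),'z',s['position'][2],s['ft_force'].round(1),'f.t',s['ft_force'][:2]@t)
E
python3 -c "
from h import *
pushed()"
```

```text
radial 0.08240762809139845 tang -0.018516212762852858 yaw y 15.513677055663317 z 0.06680702567741387 [-12.4  -3.5   8.3] f.t -12.920132497953706
```

Call:
{"method": "move_arm", "body": {"motion": [[[0,0.002,0],[0,0,0],-1],[[0,0.002,0],[0,0,0],-1],[[0,0,0],[0,0,0],-1],[[0,0,0],[0,0,0],-1]]}}

```text
clock: 6.4
position: [0.6076, 0.0132, 0.0671]
ee_rot: [0.604, 0.797, 0.003, 0.003]
ft_force: [0.4, 0.9, -0.3]
grip_width: 0.002
grasp_force: 0.0
```

```bash
python3 -c "
from h import *
pushed()"
```

```text
radial 0.08234890929692666 tang -0.013074194033462059 yaw y 15.647663937174652 z 0.06712226911340072 [ 0.4  0.9 -0.3] f.t 0.6461357490669151
```

The force built to 13 N and then dropped to zero, so the bar snapped in. I back off, lift and check.

Call:
{"method": "move_arm", "body": {"motion": [[[0,-0.03,0],[0,0,0],-1],[[0,-0.03,0],[0,0,0],-1],[[0,0,-0.05],[0,0,0],-1],[[0,0,-0.05],[0,0,0],-1],[[0,0,-0.05],[0,0,0],-1],[[0,-0.06,0],[0,0,0],1],[[0,-0.06,0],[0,0,0],1],[[0,0,0],[0,0,0],1]]}}

```text
clock: 7.2
position: [0.472, -0.0256, 0.1778]
ee_rot: [0.605, 0.796, -0.0, 0.003]
ft_force: [0.1, -0.3, 0.5]
grip_width: 0.505
grasp_force: 0.0
```

Run:
```python
from h import *
c=snap('top','top3'); s=snap('side','side3')
a=c['pixels'][150:250,265:385]; b=s['pixels'][165:285,275:365]
o=np.zeros((400,800,3),np.uint8); o[:400,:480]=cv2.resize(a,(480,400),interpolation=2); o[:400,480:780]=cv2.resize(b,(300,400),interpolation=2)
cv2.imwrite('pics/c3.png',o[:,:,::-1])
go(.6555,-.063,.18,148.5)
```

```text
t 7.3 pos [ 0.4763 -0.0243  0.1789] j [ 0.79  0.11 -0.87  1.88  0.09  1.18  0.16] f [ 0.  -0.1  0.6] g 0.679 0.0
shift [-0.1138  0.2163  0.0009] turn [ 0.0083  0.0093 -0.9538]
```

View pics/c3.png

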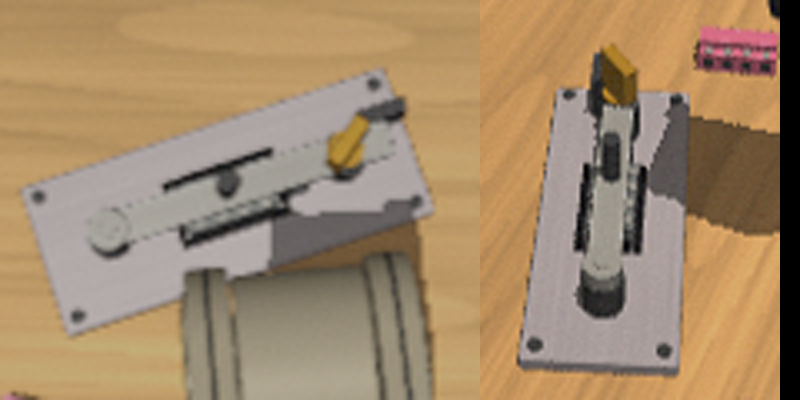

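The bar is shut along the fixture's centre line, with its tip under the screw flange and the block in its nest. The tab is clear at crop (347,142) in the top view and (618,75) in the side view.

Run:
```python
from h import *
ct=vision.camera('top');cs=vision.camera('side')
T=lambda u,v,z=.0935: ray(ct,u/4+265,v/4+150,z).round(4)
S=lambda u,v,z=.0935: ray(cs,(u-480)/3.333+275,v/3.333+165,z).round(4)
for a,b in((T(358,120),T(340,150)),(S(608,47),S(630,76))): print(a,b,(a+b)/2,np.degrees(np.arctan2(*(a-b)[1::-1])))
# bar axis: hinge boss top & peg top with shut bar
print('hinge',T(110,225,.061),S(603,270,.061),'peg',T(229,180,.094),S(611,138,.094))
go(.6555,-.063,.18,148.5)
```

```text
[ 0.6709 -0.071   0.0935] [ 0.6506 -0.0593  0.0935] [ 0.66075 -0.06515  0.0935 ] -29.957199253946026
[ 0.6669 -0.0708  0.0935] [ 0.6389 -0.0477  0.0935] [ 0.6529  -0.05925  0.0935 ] -39.5226312711711
hinge [0.6032 0.0931 0.061 ] [0.5941 0.1034 0.061 ] peg [0.6294 0.0134 0.094 ] [0.6258 0.0171 0.094 ]
t 7.4 pos [ 0.4775 -0.0233  0.1788] j [ 0.79  0.11 -0.87  1.88  0.09  1.18  0.16] f [ 0.1 -0.4  0.7] g 0.845 0.0
shift [-0.1151  0.2142  0.0006] turn [ 0.0103  0.0068 -0.9515]
```

Call:
{"method": "move_arm", "body": {"motion": [[[-0.028,0.054,0],[0,0,0],1],[[-0.028,0.054,0],[0,0,0],1],[[-0.028,0.054,0],[0,0,0],1],[[-0.028,0.054,0],[0,0,0],1],[[0,0,0],[0,0,-0.16],1],[[0,0,0],[0,0,-0.16],1],[[0,0,0],[0,0,-0.16],1],[[0,0,0],[0,0,-0.16],1],[[0,0,0],[0,0,-0.16],1],[[0,0,0],[0,0,-0.155],1],[[0,0,0],[0,0,0],1]]}}

```text
clock: 8.5
position: [0.656, -0.06, 0.1788]
ee_rot: [0.269, 0.963, 0.002, 0.003]
ft_force: [-0.1, -0.4, 0.1]
grip_width: 1.001
grasp_force: 0.0
```

Run:
```python
from h import *
go(.6555,-.063,.0665,148.5)
s=snap('side','side4')
cv2.imwrite('pics/c4.png',cv2.resize(s['pixels'][120:260,260:400],(560,560),interpolation=2)[:,:,::-1])
```

```text
t 8.5 pos [ 0.656  -0.06    0.1788] j [ 0.65  0.6  -0.91  1.4   0.47  1.36  0.75] f [-0.1 -0.4  0.1] g 1.001 0.0
shift [-0.0007 -0.0047  0.1497] turn [0.0075 0.0063 0.006 ]
```

View pics/c4.png

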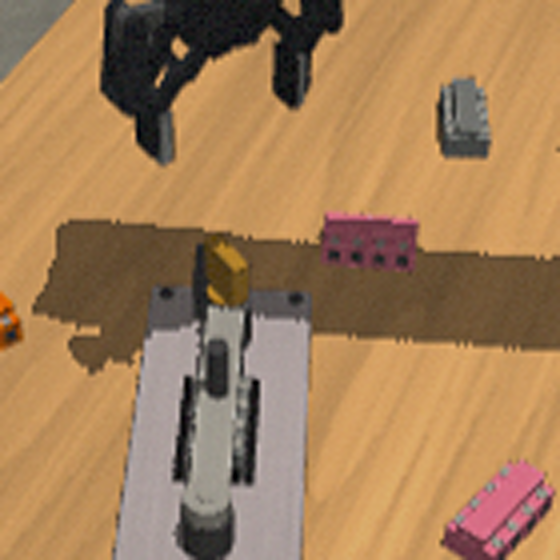

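The open fingers straddle the tab: fingertips at crop (160,150) and (292,95), tab below at (228,275). I descend and grip.

Call:
{"method": "move_arm", "body": {"motion": [[[0,-0.004,0.04],[0.007,0.006,0.006],1],[[0,0,0.04],[0,0,0],1],[[0,0,0.04],[0,0,0],1],[[0,0,0.03],[0,0,0],1],[[0,0,0],[0,0,0],1],[[0,0,0],[0,0,0],1]]}}

```text
clock: 9.15
position: [0.6544, -0.0629, 0.0677]
ee_rot: [0.273, 0.962, -0.0, 0.001]
ft_force: [-0.8, -0.2, 0.3]
grip_width: 1.002
grasp_force: 0.0
```

```bash
python3 -c "
from h import *
go(.6555,-.0625,.0665,148.5)"
```

```text
t 9.15 pos [ 0.6544 -0.0629  0.0677] j [ 0.63  0.69 -0.86  1.51  0.55  1.19  0.7 ] f [-0.8 -0.2  0.3] g 1.002 0.0
shift [-0.0009  0.0012  0.0016] turn [-0.0006  0.0021 -0.0048]
```

Call:
{"method": "move_arm", "body": {"motion": [[[0,0,0.0015],[0,0,0],-0.3],[[0,0,0],[0,0,0],-0.6],[[0,0,0],[0,0,0],-1],[[0,0,0],[0,0,0],-1],[[0,0,0],[0,0,0],-1],[[0,0,0],[0,0,0],-1],[[0,0,0],[0,0,0],-1],[[0,0,0],[0,0,0],-1]], "newtons": 30}}

```text
clock: 9.95
position: [0.6542, -0.063, 0.0666]
ee_rot: [0.272, 0.962, -0.001, 0.001]
ft_force: [-1.0, 1.8, 4.4]
grip_width: 0.135
grasp_force: 33.3
```

```bash
python3 -c "
from h import *
go(.6555,-.0625,.0665,148.5);print(manip.get_obs()['torque'])"
```

```text
t 9.95 pos [ 0.6542 -0.063   0.0666] j [ 0.63  0.69 -0.86  1.51  0.55  1.19  0.7 ] f [-1.   1.8  4.4] g 0.135 33.3
shift [-0.0011  0.0014  0.0002] turn [-0.0006  0.003  -0.0022]
[ 0.35702385  0.16849226 -0.03378142]
```

Gripped: the opening is 11.5 mm. Now I turn clockwise.

Call:
{"method": "move_arm", "body": {"motion": [[[0,0,0],[0,0,0.12],-1],[[0,0,0],[0,0,0.12],-1],[[0,0,0],[0,0,0.12],-1],[[0,0,0],[0,0,0.12],-1],[[0,0,0],[0,0,0.12],-1],[[0,0,0],[0,0,0.12],-1],[[0,0,0],[0,0,0.12],-1],[[0,0,0],[0,0,0.12],-1],[[0,0,0],[0,0,0.12],-1],[[0,0,0],[0,0,0.12],-1],[[0,0,0],[0,0,0],-1]], "newtons": 40}}

```text
clock: 11.05
position: [0.6572, -0.0611, 0.0668]
ee_rot: [0.68, 0.733, 0.003, 0.003]
ft_force: [17.1, 6.5, -8.1]
grip_width: 0.132
grasp_force: 39.4
```

```bash
cat >> h.py <<'E'
def turn():
    s=manip.get_obs();R=Rot.from_quat(s['ee_rot']);x=R.apply([1,0,0])
    print('t',s['clock'],'yaw',np.degrees(np.arctan2(x[1],x[0])).round(2),'pos',s['position'].round(4),'f tool',R.inv().apply(s['ft_force']).round(1),'m tool',R.inv().apply(s['torque']).round(2),'g',s['grip_width'].round(3),s['grasp_force'].round(1),'j',s['joint_pos'].round(2))
E
python3 -c "
from h import *
turn()"
```

```text
Traceback (most recent call last):
  File "h.py", line 32, in turn
    print('t',s['clock'],'yaw',np.degrees(np.arctan2(x[1],x[0])).round(2),'pos',s['position'].round(4),'f tool',R.inv().apply(s['ft_force']).round(1),'m tool',R.inv().apply(s['torque']).round(2),'g',s['grip_width'].round(3),s['grasp_force'].round(1),'j',s['joint_pos'].round(2))
                                                                                                                                                                                                       ^^^^^^^^^^^^^^^^^^^^^
AttributeError: 'float' object has no attribute 'round'
```

Call:
{"method": "move_arm", "body": {"motion": [[[0.001,0.002,0],[0,0,0],-1],[[0.001,0.002,0],[0,0,0],-1],[[0,0,0],[0,0,0],-1],[[0,0,0],[0,0,0],-1]]}}

```text
clock: 11.45
position: [0.6574, -0.0611, 0.0667]
ee_rot: [0.679, 0.734, 0.0, 0.001]
ft_force: [1.0, 3.9, 4.7]
grip_width: 0.136
grasp_force: 41.3
```

```bash
sed -i "s/s\['grip_width'\].round(3),s\['grasp_force'\].round(1)/s['grip_width'],s['grasp_force']/" h.py
python3 -c "
from h import *
turn()"
```

```text
t 11.45 yaw 94.41 pos [ 0.6574 -0.0611  0.0667] f tool [ 3.8  1.3 -4.7] m tool [-0.4   0.69  0.03] g 0.13625934669517437 41.32577955722809 j [ 0.51  0.64 -0.68  1.51  0.42  1.15 -0.17]
```

Call:
{"method": "move_arm", "body": {"motion": [[[0,0,0],[0,0,0.12],-1],[[0,0,0],[0,0,0.12],-1],[[0,0,0],[0,0,0.12],-1],[[0,0,0],[0,0,0.12],-1],[[0,0,0],[0,0,0.12],-1],[[0,0,0],[0,0,0.12],-1],[[0,0,0],[0,0,0.12],-1],[[0,0,0],[0,0,0.12],-1],[[0,0,0],[0,0,0.12],-1],[[0,0,0],[0,0,0.12],-1],[[0,0,0],[0,0,0.12],-1],[[0,0,0],[0,0,0],-1]]}}

```text
clock: 12.65
position: [0.6609, -0.0628, 0.0668]
ee_rot: [0.954, 0.299, 0.005, 0.003]
ft_force: [22.5, -1.0, -10.3]
grip_width: 0.133
grasp_force: 39.3
```

```bash
python3 -c "
from h import *
turn()"
```

```text
t 12.65 yaw 34.74 pos [ 0.6609 -0.0628  0.0668] f tool [17.8 13.6 10.6] m tool [-2.64  3.67  0.05] g 0.13283771660446592 39.278971552848816 j [ 0.38  0.59 -0.48  1.51  0.29  1.1  -1.13]
```

Call:
{"method": "move_arm", "body": {"motion": [[[0.002,0.002,0],[0,0,0],-1],[[0.002,0.001,0],[0,0,0],-1],[[0,0.0003,0],[0,0,0.06],-1],[[0,0.0003,0],[0,0,0.06],-1],[[0,0.0003,0],[0,0,0.06],-1],[[0,0.0003,0],[0,0,0.04],-1],[[0,0,0],[0,0,0],-1],[[0,0,0],[0,0,0],-1]]}}

```text
clock: 13.45
position: [0.6615, -0.0634, 0.0666]
ee_rot: [0.976, 0.217, 0.001, 0.002]
ft_force: [2.8, -1.0, 5.9]
grip_width: 0.133
grasp_force: 41.7
```

```bash
python3 -c "
from h import *
turn()"
```

```text
t 13.45 yaw 25.07 pos [ 0.6615 -0.0634  0.0666] f tool [ 2.1  2.1 -5.9] m tool [-0.36  0.23  0.08] g 0.13299317777950095 41.6739821434021 j [ 0.35  0.59 -0.45  1.5   0.27  1.11 -1.29]
```

Call:
{"method": "move_arm", "body": {"motion": [[[0,0.0002,0],[0,0,0.04],-1],[[0,0.0002,0],[0,0,0.04],-1],[[0,0.0002,0],[0,0,0.03],-1],[[0,0,0],[0,0,0],-1],[[0,0,0],[0,0,0],-1]]}}

```text
clock: 13.95
position: [0.6616, -0.0637, 0.0667]
ee_rot: [0.985, 0.175, 0.001, 0.002]
ft_force: [3.5, -1.1, 5.6]
grip_width: 0.131
grasp_force: 41.7
```

```bash
python3 -c "
from h import *
turn()"
```

```text
t 13.95 yaw 20.12 pos [ 0.6616 -0.0637  0.0667] f tool [ 2.9  2.3 -5.6] m tool [-0.17  0.27  0.  ] g 0.13107822066689487 41.707908511161804 j [ 0.34  0.58 -0.43  1.5   0.26  1.11 -1.37]
```

Call:
{"method": "move_arm", "body": {"motion": [[[0,0,0],[0,0,0.03],-1],[[0,0,0],[0,0,0.03],-1],[[0,0,0],[0,0,0],-1],[[0,0,0],[0,0,0],-1]]}}

```text
clock: 14.35
position: [0.6617, -0.0637, 0.0666]
ee_rot: [0.988, 0.152, 0.001, 0.002]
ft_force: [3.2, -1.5, 4.5]
grip_width: 0.131
grasp_force: 47.2
```

```bash
python3 -c "
from h import *
turn()"
```

```text
t 14.35 yaw 17.5 pos [ 0.6617 -0.0637  0.0666] f tool [ 2.7  2.4 -4.5] m tool [-0.5   0.38 -0.99] g 0.1313980621981929 47.19784677028656 j [ 0.33  0.58 -0.42  1.5   0.26  1.11 -1.41]
```

Call:
{"method": "move_arm", "body": {"motion": [[[0,0,0],[0,0,0.02],-1],[[0,0,0],[0,0,0],-1],[[0,0,0],[0,0,0],-1]]}}

```text
clock: 14.65
position: [0.6617, -0.0637, 0.0667]
ee_rot: [0.989, 0.145, 0.001, 0.002]
ft_force: [2.3, -2.5, 4.8]
grip_width: 0.129
grasp_force: 53.5
```

```bash
python3 -c "
from h import *
turn()"
```

```text
t 14.65 yaw 16.62 pos [ 0.6617 -0.0637  0.0667] f tool [ 1.5  3.1 -4.8] m tool [-0.55  0.36 -1.24] g 0.12899326892590093 53.476096889498876 j [ 0.33  0.58 -0.42  1.5   0.26  1.11 -1.42]
```

Seated: the reaction torque rose to 1.2 N m against the stop, with the free yaw at about 20°. Now I back off a quarter turn to a yaw of about 110°.

Call:
{"method": "move_arm", "body": {"motion": [[[0,-0.0005,0],[0,0,-0.12],-1],[[0,-0.0005,0],[0,0,-0.12],-1],[[0,-0.0005,0],[0,0,-0.12],-1],[[0,-0.0006,0],[0,0,-0.12],-1],[[0,-0.0005,0],[0,0,-0.12],-1],[[0,-0.0006,0],[0,0,-0.12],-1],[[0,-0.0005,0],[0,0,-0.12],-1],[[0,-0.0006,0],[0,0,-0.12],-1],[[0,-0.0005,0],[0,0,-0.12],-1],[[0,0,0],[0,0,0],-1]]}}

```text
clock: 15.65
position: [0.6595, -0.0613, 0.0666]
ee_rot: [0.842, 0.539, 0.0, 0.002]
ft_force: [2.4, -1.7, 5.6]
grip_width: 0.13
grasp_force: 41.8
```

```bash
python3 -c "
from h import *
turn()"
```

```text
t 15.65 yaw 65.29 pos [ 0.6595 -0.0613  0.0666] f tool [-0.5  2.9 -5.6] m tool [-0.55 -0.16 -0.07] g 0.13042392204228878 41.76140785217285 j [ 0.44  0.61 -0.58  1.51  0.36  1.13 -0.64]
```

Call:
{"method": "move_arm", "body": {"motion": [[[0,-0.0005,0],[0,0,-0.12],-1],[[0,-0.0005,0],[0,0,-0.12],-1],[[0,-0.0005,0],[0,0,-0.12],-1],[[0,-0.0006,0],[0,0,-0.12],-1],[[0,-0.0005,0],[0,0,-0.12],-1],[[0,-0.0006,0],[0,0,-0.12],-1],[[0,-0.0005,0],[0,0,-0.12],-1],[[0,-0.0006,0],[0,0,-0.12],-1],[[0,0,0],[0,0,-0.025],-1],[[0,0,0],[0,0,0],-1],[[0,0,0],[0,0,0],-1]]}}

```text
clock: 16.75
position: [0.6563, -0.0611, 0.0666]
ee_rot: [0.578, 0.816, -0.001, 0.002]
ft_force: [2.7, -2.7, 7.0]
grip_width: 0.139
grasp_force: 41.8
```

```bash
python3 -c "
from h import *
turn()"
```

```text
t 16.75 yaw 109.42 pos [ 0.6563 -0.0611  0.0666] f tool [-3.5  1.6 -6.9] m tool [-0.25 -0.54 -0.13] g 0.1390234244476383 41.81526839733124 j [ 0.54  0.65 -0.73  1.51  0.46  1.16  0.07]
```

Run:
```python
from h import *
s=snap('side','side5')
cv2.imwrite('pics/c5.png',cv2.resize(s['pixels'][100:300,220:420],(600,600),interpolation=2)[:,:,::-1]); turn()
```

```text
t 16.8 yaw 109.42 pos [ 0.6563 -0.0611  0.0666] f tool [-3.2  0.4 -5.7] m tool [-0.21 -0.59 -0.08] g 0.13095207018607835 41.81338369846344 j [ 0.54  0.65 -0.73  1.51  0.46  1.16  0.07]
```

View pics/c5.png

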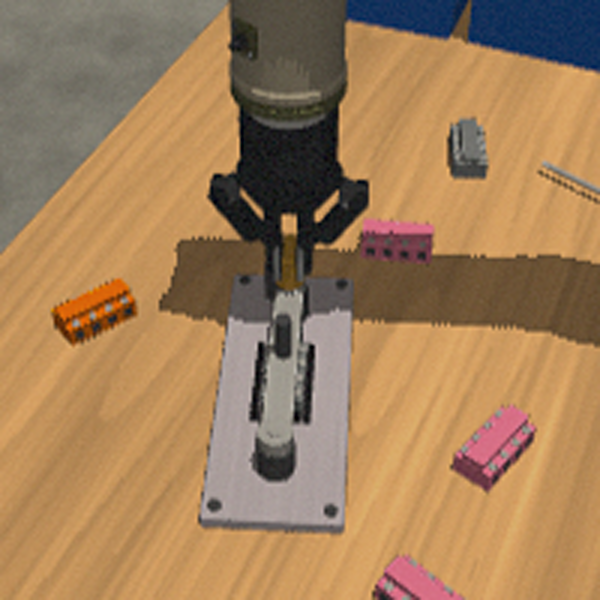

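The bar is shut, the tab at crop (288,265) is gripped edge-on along the bar's line, and the block is in its nest. The spare block, at (468,148), has not moved. I hand the job in.

```bash
python3 -c "
from h import *
print(order.hand_in())"
```

```text
the job is handed in; nothing more can be done
None
```

The job is handed in: the keeper bar snapped shut, and the thumbscrew was seated against its stop, backed off about a quarter turn and is still gripped there; the hand-in gave no verdict.

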